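# Make up the three-cigar sampler tray

## Task

Make up the sampler tray: pick the long thick cigar, the pointed torpedo and the short fat cigar from the bench and lay each one flat inside the cradle that is cut to its length, the longest cradle for the long one, the middle one for the torpedo and the short wide one for the fat one; either end may face either way. Leave the thin cigar and the blunt-ended medium cigar lying where they are. The wrapper leaf cracks easily, so set the cigars down rather than dropping them.

Things in the scene. Friction and masses are not known exactly. Their poses are not given: they have to be found in the camera images.
- long_cigar: Brown box-pressed cigar (square section with rounded edges, so it does not roll), lying flat on the bench. Origin at its middle (half-way along, half-way up); x along its length towards the head (the closed end), z up at the start. 160 mm long, 20 mm wide and high, blunt at both ends, about 20 g. Belongs in the longest cradle. Told from the thin cigar by its thickness.
- torpedo_cigar: Brown box-pressed cigar (square section with rounded edges, so it does not roll), lying flat on the bench. Origin at its middle (half-way along, half-way up); x along its length towards the head (the closed end), z up at the start. 120 mm long in all, 20 mm wide and high; the last 36 mm at the +x end taper to a point, the rest is straight. About 16 g. Belongs in the middle-length cradle.
- fat_cigar: Brown box-pressed cigar (square section with rounded edges, so it does not roll), lying flat on the bench. Origin at its middle (half-way along, half-way up); x along its length towards the head (the closed end), z up at the start. 90 mm long, 28 mm wide and high, blunt at both ends, about 22 g. Belongs in the shortest, widest cradle.
- thin_cigar: Brown box-pressed cigar (square section with rounded edges, so it does not roll), lying flat on the bench. Origin at its middle (half-way along, half-way up); x along its length towards the head (the closed end), z up at the start. Look-alike of the long cigar that does not belong in the tray: 160 mm long but only 12 mm wide and high. Stays where it lies.
- blunt_cigar: Brown box-pressed cigar (square section with rounded edges, so it does not roll), lying flat on the bench. Origin at its middle (half-way along, half-way up); x along its length towards the head (the closed end), z up at the start. Look-alike of the torpedo that does not belong in the tray: 120 mm long, 20 mm wide and high, but blunt at both ends. Stays where it lies.
- tray: Open dark-brown wooden tray, 215 mm (x) by 216 mm (y), floor 6 mm thick, rim 6 mm thick and 16 mm high over the bench; fixed to the bench. Origin at the centre of its underside, z up. It holds the three cradles side by side, their middles 66 mm apart along the tray's y and on its y axis, their undersides on its floor, 6 mm above the bench.
- long_cradle: Pale wooden cradle fixed in the tray, for the long cigar. Outside 188 x 46 mm; recess 176 x 34 mm, floor 6 mm above the underside; walls 6 mm thick, 7 mm high above that floor, across both ends and 26 mm along each side from each end, sides open between for fingers. Origin: centre of underside; x along the recess, z up. Yaw as the tray; which of the tray's three places it has varies.
- torpedo_cradle: Pale wooden cradle fixed in the tray, for the torpedo. Outside 148 x 46 mm; recess 136 x 34 mm, floor 6 mm above the underside; walls 6 mm thick, 7 mm high above that floor, across both ends and 26 mm along each side from each end, sides open between for fingers. Origin: centre of underside; x along the recess, z up. Yaw as the tray; which of the tray's three places it has varies.
- fat_cradle: Pale wooden cradle fixed in the tray, for the fat cigar. Outside 118 x 54 mm; recess 106 x 42 mm, floor 6 mm above the underside; walls 6 mm thick, 7 mm high above that floor, across both ends and 26 mm along each side from each end, sides open between for fingers. Origin: centre of underside; x along the recess, z up. Yaw as the tray; which of the tray's three places it has varies.
Things that resemble listed ones, but are neither listed nor needed, are in the scene too. What is shaped like the torpedo_cigar but orange or red is not meant. What is shaped like the fat_cigar but yellow is not meant.

How it is judged:
By the outcome, as a careful person would: the job done as asked, in the order asked, and still so for the second after the job is handed in, with the robot touching nothing.
It also fails if it takes over 88 s, if anything falls off the work surface, if the arm or the gripper's body presses on something with over 40 N, if the wrist force passes 120 N, or if a joint passes its speed limit or range.

## Robot

A 6-joint arm with a two-finger parallel gripper is mounted at the origin on the work surface. World frame = base frame: x ahead of the robot, y to its left, z up, the work surface at z = 0. Lengths are in m, angles in rad, forces in N, time in s.
With the tool pointing down it reaches from about 0.3 to 0.875 m from the base axis. Payload 6.4 kg.
Tool frame: the origin (TCP) lies between the finger pads; the fingertips stand 22 mm ahead of it and the grasp point (between the pads) lies 3 mm ahead of it; z points along the fingers, y is the line along which they close (so a half turn about z gives the same grasp; the last joint's range is limited). The gripper opens to 85 mm and grips with 20 to 120 N. Pads are 22 mm wide; open, the fingers measure 114 mm over their backs; the gripper's body (76 mm by 85 mm) begins 54 mm behind the grasp point. The pads swing forward as they close: fully open they stand 13 mm farther back than shut.
Start: joints at [1.024, 0.181, 1.607, -0, 1.354, -0.206], TCP at [0.192, 0.542, 0.253] pointing down, gripper open.
Joint ranges: [-2.99, 2.99], [-0.89, 2.07], [0.3, 2.58], [-1.14, 4.28], [0, 2.63], [-3.12, 3.12]. Speed limits (rad/s): [2.57, 2.57, 3.01, 3.14, 3.14, 3.14].

## Interface

Orientations are given as a unit quaternion [w, x, y, z].
In Python, from bench import ctrl, imaging, workorder gives the robot as it stands.
- The arm moves only by the shell command python3 -m pendant 'ROWS' [OPENING]. ROWS is JSON, a list of rows, each a list of 4 numbers: the shift along the tool's x, y, z in cm, then the turn about the tool's z in degrees. In form: [[dx, dy, dz, roll], ...]. A call has 1 to 12 rows; each row is the pose to reach, as a shift and turn from the pose commanded when the call began, along the tool's axes at that moment; what a row does not reach only later rows make up. A row lasts 1/12 s, in which the tool goes at most 41.7 mm and 7.16 degrees, less where a joint would pass 70% of its speed; a pose out of reach is approached as far as the arm can. A call with a gripper value outside its range is refused whole. OPENING is the opening, from 0 (shut) to 1 (fully open), set as the call begins (- or left out, the last holds). The fingers move at their own pace and stop on an object; the grip force is fixed at half the most. Time passes only in rows, so rows that repeat a pose let the fingers close. It gives the time, the measured TCP pose, the force, the opening and the grip force at its end, in the units of the state.
- ctrl.get_obs(): the state, without advancing time (a new reading comes with each control period).
- imaging.camera(name): name is "scene" or "top" or "wrist"; returns the picture (384x512x3 uint8, red, green, blue); there is no depth.
- imaging.camera_info(name): a dict with "K" (3x3 intrinsics, pixels), "T" (4x4, takes a point from camera to world coordinates); the wrist camera has in their place "tool_from_camera" (4x4, takes a point from camera to tool coordinates, whose origin is the TCP and whose axes are the flange's). Camera axes: x right, y up, looking along -z (the intrinsics and any distortion apply to the point x, -y, -z); pixel columns grow to the right and rows downward; lengths in m; the calibration is good to about 2 mm. The wrist camera is an equidistant fisheye: a pixel r from the principal point sees the ray r / f radians off the axis. A picture is of the moment at which its call begins: read the wrist's pose just before it. camera_info takes no time and is no camera call.
- workorder.hand_in(): hands the job in; it is judged then, once.
The state is a dict: "time_s": time; "q": joint angles; "dq": joint speeds; "joint_efforts": joint torques, N m; "eef_pos": TCP position; "eef_rot": TCP orientation; "wrist_force": force on the tool from outside, world axes, zero at the start; "torque": the same for the moment, N m; "opening": opening from 0.0 (shut) to 1.0 (fully open); "grasp_force": force on a finger pad.
Only numpy, scipy, OpenCV 4.12 (cv2) and the standard library are available. Lean on these libraries where they do the work, as an engineer would, in place of code of your own. Each camera call takes 0.05 s, during which the arm holds its last target. There are 200 camera calls.

## Working session

There is one attempt and no reset: what is moved stays moved. The work goes in short steps, Python scripts to look and compute and a shell command to move; the robot and the scene stay as the last step left them, time stands still between calls to the robot, and variables do not carry over. Pictures are saved under pics/ and viewed, at most 14 in all, crops included, and the job is handed in when it is done.

```bash
mkdir -p pics; ls
python3 - <<'E'
from bench import ctrl, imaging
import cv2, numpy as np
o=ctrl.get_obs(); print(o)
for n in ("top","scene"):
    im=imaging.camera(n); cv2.imwrite(f"pics/{n}0.png",cv2.cvtColor(im,cv2.COLOR_RGB2BGR))
    print(n,{k:np.round(v,4).tolist() if not isinstance(v,str) else v for k,v in imaging.camera_info(n).items()})
im=cv2.imread("pics/top0.png"); cv2.imwrite("pics/top0b.png",cv2.resize(im,(800,600),interpolation=cv2.INTER_CUBIC))
print(imaging.camera_info("wrist"))
E
```

```text
pics
{'time_s': 0.0, 'q': array([ 1.02370576e+00,  1.81533532e-01,  1.60798008e+00, -6.38289898e-06,
        1.35378864e+00, -2.06306483e-01]), 'dq': array([ 0.00036537,  0.00019018,  0.00052474,  0.00057763,  0.00070241,
       -0.00049583]), 'joint_efforts': array([ 1.04617018e-04, -4.44887674e+01, -3.51328039e+01, -4.20975466e-04,
        9.21377301e-03, -3.30795478e-05]), 'eef_pos': array([0.1919042 , 0.5415029 , 0.25240183]), 'eef_rot': array([-3.11542921e-04,  1.69567984e-01,  9.85518122e-01, -7.96011565e-04]), 'wrist_force': array([ 0.8925199 ,  0.18907309, -0.37021918]), 'torque': array([0.01908005, 0.01181769, 0.03679541]), 'grasp_force': 0.0, 'opening': 1.0012460703732402}
top {'K': [[376.7016, 0.0, 259.0955], [0.0, 376.7016, 188.7021], [0.0, 0.0, 1.0]], 'T': [[0.0192, 0.9868, -0.1606, 0.3298], [-0.9998, 0.0197, 0.0017, 0.0303], [0.0049, 0.1605, 0.987, 0.9445], [0.0, 0.0, 0.0, 1.0]]}
scene {'K': [[410.4937, 0.0, 254.891], [0.0, 410.4937, 192.6658], [0.0, 0.0, 1.0]], 'T': [[-0.6406, -0.5043, 0.5791, 1.0798], [0.7676, -0.4411, 0.465, 0.5206], [0.021, 0.7424, 0.6697, 0.7825], [0.0, 0.0, 0.0, 1.0]]}
{'K': array([[297.31863964,   0.        , 257.8708484 ],
       [  0.        , 297.31863964, 187.58535536],
       [  0.        ,   0.        ,   1.        ]]), 'tool_from_camera': array([[-1.52797997e-03,  9.62614405e-01,  2.70871138e-01,
         6.86181854e-02],
       [ 9.99998676e-01,  1.62252159e-03, -1.25095308e-04,
         4.23284621e-04],
       [-5.59912816e-04,  2.70870588e-01, -9.62615609e-01,
        -1.20242772e-01],
       [ 0.00000000e+00,  0.00000000e+00,  0.00000000e+00,
         1.00000000e+00]])}
```

View pics/top0b.png

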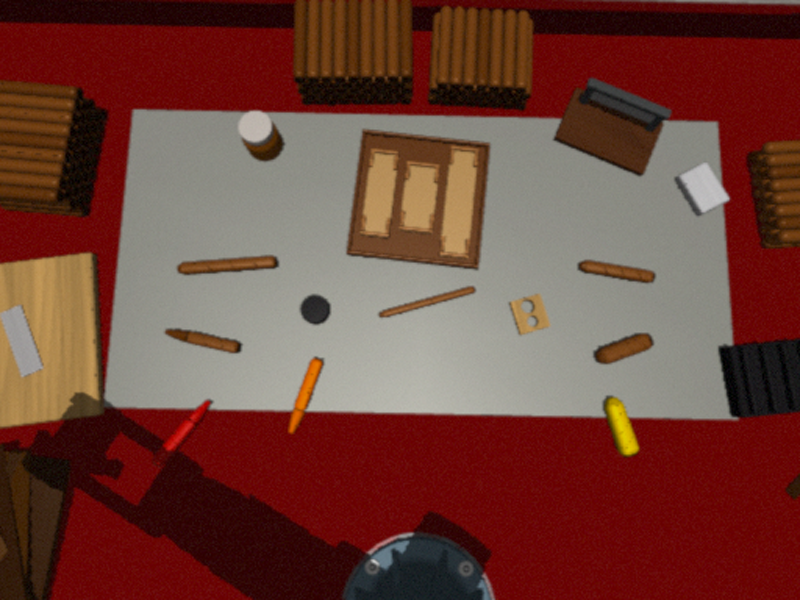

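View pics/scene0.png

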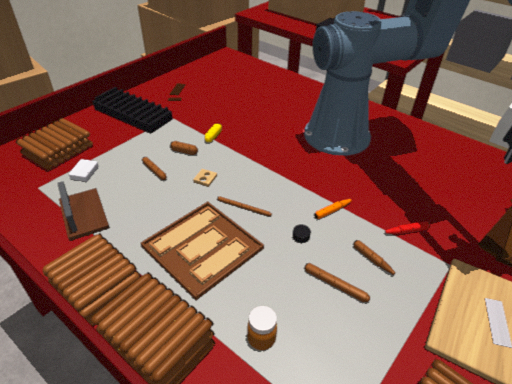

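The top view shows, in 800x600 pixels, the long cigar at (228,265), the torpedo at (203,340) with its point to the left, the fat cigar at (623,348), the blunt one at (617,271) and the thin one at (427,301). In the tray, the torpedo cradle is on the left (380,193), the fat one in the middle (420,197) and the long one on the right (460,201). The scene view agrees. Next I'll take enlarged crops.

Run:
```python
import cv2, numpy as np
im=cv2.imread("pics/top0.png")
def crop(x,y,w,h,s):
    c=cv2.resize(im[y:y+h,x:x+w],None,fx=s,fy=s,interpolation=cv2.INTER_CUBIC)
    for i in range(0,w,10):
        cv2.line(c,(i*s,0),(i*s,4),(255,255,255),1); cv2.putText(c,str(x+i),(i*s,14),0,.33,(0,0,255),1)
    for j in range(0,h,10):
        cv2.line(c,(0,j*s),(4,j*s),(255,255,255),1); cv2.putText(c,str(y+j),(5,j*s+4),0,.33,(0,0,255),1)
    return c
a=crop(100,160,80,70,5); b=crop(375,205,50,35,7)
o=np.zeros((350,400+350,3),np.uint8); o[:350,:400]=a; o[:245,400:]=b
cv2.imwrite("pics/c1.png",o); cv2.imwrite("pics/c2.png",crop(220,80,98,95,6))
```

```text
(no output)
```

View pics/c1.png

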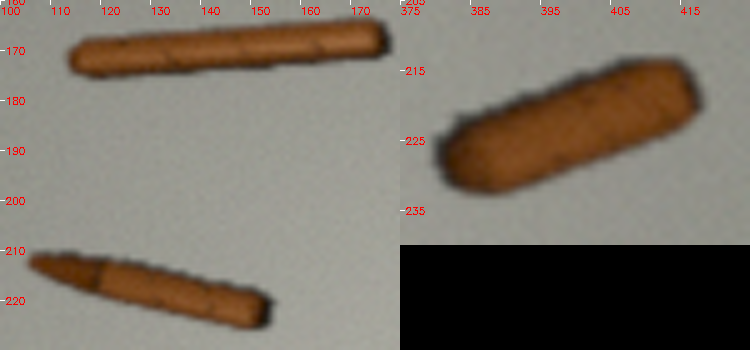

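View pics/c2.png

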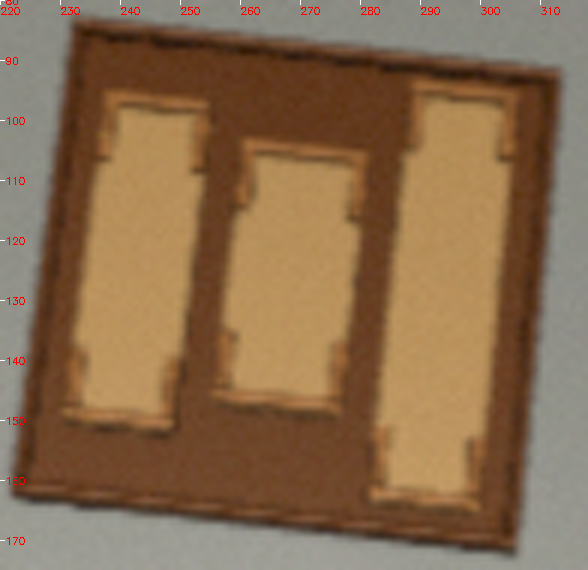

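The crops give good end points for all three cigars, and corners for the tray and cradles. In top-image pixels: long cigar (113.7,171.6)–(177,167.3), torpedo tip (105.5,212) and tail (153,222), fat cigar (382.2,227.5)–(416.8,217.7).

```bash
cat > h.py <<'E'
from bench import ctrl, imaging
import numpy as np
from scipy.spatial.transform import Rotation as R
def px(n,u,v,z):
    c=imaging.camera_info(n);K,T=np.array(c["K"]),np.array(c["T"])
    d=T[:3,:3]@np.array([(u-K[0,2])/K[0,0],-(v-K[1,2])/K[1,1],-1]);p=T[:3,3]
    return p+d*(z-p[2])/d[2]
def goto(x,y,z,yaw):
    "shift (cm, tool axes) and roll (deg, mod 180) from the present pose; yaw of the tool x axis, deg"
    o=ctrl.get_obs();w,a,b,c=o["eef_rot"];r=R.from_quat([a,b,c,w])
    X=r.as_matrix()[:,0]; cur=np.degrees(np.arctan2(X[1],X[0]))
    d=r.inv().apply(np.array([x,y,z])-o["eef_pos"])*100
    return np.round(d,2),np.round(-((yaw-cur+90)%180-90),2)
E
python3 - <<'E'
from h import *
def seg(n,a,b,z):
    A,B=px("top",*a,z),px("top",*b,z);d=B-A
    print(n,np.round((A+B)/2,4),"len",round(np.linalg.norm(d),4),"yaw",round(np.degrees(np.arctan2(d[1],d[0])),2))
seg("long",(113.7,171.6),(177,167.3),.01)
seg("torp",(153,222),(105.5,212),.01)
seg("fat",(382.2,227.5),(416.8,217.7),.014)
def quad(n,p,z):
    P=np.array([px("top",*q,z) for q in p]);tl,tr,br,bl=P
    d=(tl+tr-bl-br)/2;e=(tl+bl-tr-br)/2
    print(n,np.round(P.mean(0),4),"len",round(np.linalg.norm(d),4),"wid",round(np.linalg.norm(e),4),"yaw",round(np.degrees(np.arctan2(d[1],d[0])),2))
quad("tray",[(232.5,83.3),(313.3,91.7),(305.8,171.7),(222,162.5)],.016)
quad("longc",[(288.8,93.7),(306.3,94.7),(299.7,165),(281.7,163)],.019)
quad("torpc",[(237.5,95.3),(254.7,96.7),(248.7,151.7),(230.3,149.2)],.019)
quad("fatc",[(260.5,103.7),(281.2,105.3),(276.7,148.8),(255.7,146.3)],.019)
print(ctrl.get_obs()["q"])
E
```

```text
long [0.5254 0.3173 0.01  ] len 0.1598 yaw -84.85
torp [0.4044 0.3492 0.01  ] len 0.1215 yaw 79.34
fat [ 0.4033 -0.3199  0.014 ] len 0.0904 yaw -73.37
tray [0.6428 0.0078 0.016 ] len 0.214 wid 0.2123 yaw -5.33
longc [ 0.6379 -0.058   0.019 ] len 0.1867 wid 0.0455 yaw -5.14
torpc [0.6503 0.0736 0.019 ] len 0.1463 wid 0.0459 yaw -5.14
fatc [0.6438 0.0076 0.019 ] len 0.1154 wid 0.0536 yaw -5.05
[ 1.02369318e+00  1.81460671e-01  1.60791832e+00 -2.10383101e-05
  1.35380632e+00 -2.06331193e-01]
```

Sizes match the nominal ones to within 4 mm and the cradle spacing comes out at 66 mm. I'll place them in the order given, long cigar first.

```bash
python3 -c "
from h import *
print(goto(.5254,.3173,.10,-84.85),goto(.5254,.3173,.026,-84.85))"
```

```text
(array([-38.93,  -9.96,  15.25]), np.float64(65.33)) (array([-38.93,  -9.95,  22.65]), np.float64(65.33))
```

```bash
python3 -m pendant '[[-10,-2.5,4,18],[-20,-5,8,36],[-30,-7.5,12,54],[-38.9,-10,15.2,65.3],[-38.9,-10,15.2,65.3],[-38.9,-10,15.2,65.3],[-38.9,-10,15.2,65.3],[-38.9,-10,15.2,65.3],[-38.9,-10,15.2,65.3],[-38.9,-10,15.2,65.3],[-38.9,-10,15.2,65.3],[-38.9,-10,15.2,65.3]]' 0.7
python3 - <<'E'
from h import *; import cv2
print(goto(.5254,.3173,.026,-84.85), ctrl.get_obs()["opening"])
cv2.imwrite("pics/w1.png",cv2.cvtColor(imaging.camera("wrist"),cv2.COLOR_RGB2BGR))
E
```

```text
time_s: 1.1
eef_pos: [0.527, 0.3148, 0.0992]
eef_rot: [-0.0, 0.676, 0.737, -0.001]
wrist_force: [-0.4, -0.4, 0.1]
opening: 0.7
grasp_force: 0.0
(array([ 0.27, -0.12,  7.32]), np.float64(-0.2)) 0.7002212611516996
```

View pics/w1.png

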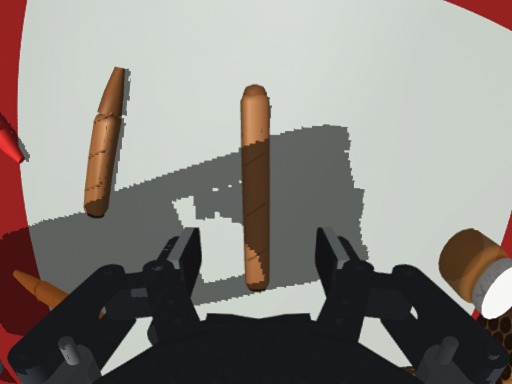

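The wrist view shows the long cigar (ends about (255,86) and (257,290)) centred between the fingers and aligned with them. I'll check the position along its length with the fisheye model.

```bash
cat >> h.py <<'E'
def wpx(u,v,z):
    c=imaging.camera_info("wrist");K,T=c["K"],c["tool_from_camera"]
    x,y=u-K[0,2],v-K[1,2];r=np.hypot(x,y);t=r/K[0,0]
    d=np.array([np.sin(t)*x/r,-np.sin(t)*y/r,-np.cos(t)])
    o=ctrl.get_obs();w,a,b,e=o["eef_rot"];M=R.from_quat([a,b,e,w]).as_matrix()
    p=o["eef_pos"]+M@T[:3,3];d=M@T[:3,:3]@d
    return p+d*(z-p[2])/d[2]
E
python3 -c "
from h import *
a,b=wpx(255,86,.01),wpx(257,290,.01);print(a,b,(a+b)/2,np.linalg.norm(a-b))"
python3 -m pendant '[[0.3,-0.1,3,-0.2],[0.3,-0.1,5,-0.2],[0.3,-0.1,7.3,-0.2],[0.3,-0.1,7.3,-0.2],[0.3,-0.1,7.3,-0.2]]'
python3 -m pendant '[[0,0,0,0],[0,0,0,0],[0,0,0,0],[0,0,0,0],[0,0,0,0],[0,0,0,0],[0,0,0,0],[0,0,0,0]]' 0.1
```

```text
[0.51636643 0.39917399 0.01      ] [0.53174634 0.2359634  0.01      ] [0.52405639 0.31756869 0.01      ] 0.1639336458493197
time_s: 1.57
eef_pos: [0.5219, 0.3214, 0.0277]
eef_rot: [-0.001, 0.672, 0.74, -0.001]
wrist_force: [-0.4, 0.4, -0.0]
opening: 0.699
grasp_force: 0.0
time_s: 2.23
eef_pos: [0.5254, 0.3213, 0.0304]
eef_rot: [0.001, 0.673, 0.739, 0.002]
wrist_force: [-2.4, 1.0, 6.9]
opening: 0.216
grasp_force: 60.8
```

Gripped at 61 N with the jaws at 18 mm. Lifting.

```bash
python3 -m pendant '[[0,0,-2,0],[0,0,-4,0],[0,0,-7,0],[0,0,-7,0],[0,0,-7,0],[0,0,-7,0]]'; python3 -c "
from h import *
print(goto(.6337,-.0576,.10,174.8))"
```

```text
time_s: 2.73
eef_pos: [0.524, 0.3205, 0.0985]
eef_rot: [0.0, 0.673, 0.739, 0.0]
wrist_force: [-0.8, -0.6, 0.2]
opening: 0.213
grasp_force: 59.8
(array([-38.67,   7.38,  -0.16]), np.float64(-79.43))
```

```bash
python3 -m pendant '[[-3,0.5,0,-7],[-6,1,0,-14],[-10,2,0,-21],[-14,3,0,-28],[-18,3.5,0,-35],[-22,4,0,-42],[-26,5,0,-49],[-30,6,0,-56],[-33,6.5,0,-63],[-36,7,0,-70],[-38,7.3,0,-76],[-38.7,7.4,0,-79.4]]'; python3 -m pendant '[[0,0,0,0],[0,0,0,0],[0,0,0,0],[0,0,0,0]]'
python3 - <<'E'
from h import *; import cv2
print(goto(.6337,-.0576,.0435,174.8))
cv2.imwrite("pics/w2.png",cv2.cvtColor(imaging.camera("wrist"),cv2.COLOR_RGB2BGR))
E
```

```text
time_s: 3.73
eef_pos: [0.6337, -0.0615, 0.0966]
eef_rot: [-0.001, 0.044, 0.999, -0.0]
wrist_force: [-0.6, 0.5, -0.4]
opening: 0.213
grasp_force: 59.8
time_s: 4.07
eef_pos: [0.6334, -0.0565, 0.0977]
eef_rot: [-0.001, 0.046, 0.999, 0.0]
wrist_force: [-0.7, -0.3, 0.4]
opening: 0.213
grasp_force: 59.8
(array([-0.04, -0.11,  5.42]), np.float64(-0.03))
```

View pics/w2.png

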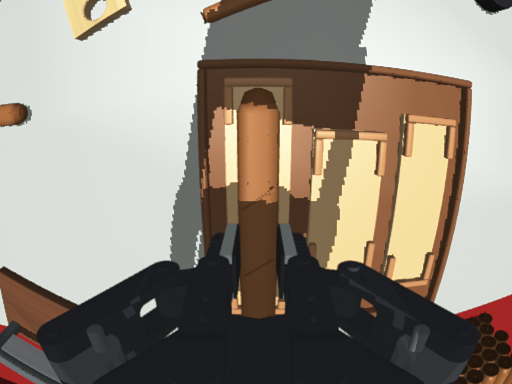

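The held cigar (top end at about (260,92)) hangs directly over the long cradle, which spans columns 228–292. Lowering slowly.

```bash
python3 -m pendant '[[0,-0.1,1.5,0],[0,-0.1,3,0],[0,-0.1,4.2,0],[0,-0.1,4.7,0],[0,-0.1,5,0],[0,-0.1,5.2,0],[0,-0.1,5.3,0],[0,-0.1,5.3,0],[0,-0.1,5.3,0],[0,-0.1,5.3,0]]'; python3 -m pendant '[[0,0,0.1,0],[0,0,0.1,0],[0,0,0.1,0]]'
```

```text
time_s: 4.95
eef_pos: [0.6343, -0.0589, 0.0459]
eef_rot: [0.0, 0.046, 0.999, -0.0]
wrist_force: [0.8, 0.5, -0.2]
opening: 0.214
grasp_force: 59.8
time_s: 5.2
eef_pos: [0.6339, -0.0588, 0.0443]
eef_rot: [0.0, 0.046, 0.999, -0.0]
wrist_force: [-0.0, 0.3, 0.0]
opening: 0.214
grasp_force: 59.8
```

```bash
python3 -m pendant '[[0,0,0.1,0],[0,0,0.1,0],[0,0,0.1,0]]';  python3 -m pendant '[[0,0,0.1,0],[0,0,0.1,0],[0,0,0.1,0]]'
```

```text
time_s: 5.45
eef_pos: [0.6338, -0.0588, 0.0432]
eef_rot: [-0.0, 0.046, 0.999, 0.0]
wrist_force: [-0.4, -0.1, -1.1]
opening: 0.213
grasp_force: 59.8
time_s: 5.7
eef_pos: [0.6341, -0.0588, 0.0424]
eef_rot: [0.0, 0.046, 0.999, -0.0]
wrist_force: [-0.8, 0.3, 1.1]
opening: 0.215
grasp_force: 60.0
```

```bash
python3 -m pendant '[[0,0,0.1,0],[0,0,0.1,0],[0,0,0.1,0]]';  python3 -m pendant '[[0,0,0,0],[0,0,0,0],[0,0,0,0]]'
```

```text
time_s: 5.95
eef_pos: [0.6341, -0.0589, 0.0424]
eef_rot: [0.0, 0.046, 0.999, -0.0]
wrist_force: [-3.8, 1.0, 8.4]
opening: 0.217
grasp_force: 60.9
time_s: 6.2
eef_pos: [0.6341, -0.0589, 0.0424]
eef_rot: [0.0, 0.046, 0.999, -0.0]
wrist_force: [-4.5, 0.1, 8.2]
opening: 0.212
grasp_force: 60.9
```

Contact came at TCP z = 0.0424, as predicted. Relieving the press, opening, then going straight up.

```bash
python3 -m pendant '[[0,0,-0.1,0],[0,0,-0.1,0]]'; python3 -m pendant '[[0,0,0,0],[0,0,0,0],[0,0,0,0],[0,0,0,0],[0,0,0,0],[0,0,0,0]]' 0.45;  python3 -m pendant '[[0,0,-1,0],[0,0,-3,0],[0,0,-6,0],[0,0,-9,0],[0,0,-9,0],[0,0,-9,0],[0,0,-9,0]]'
python3 - <<'E'
from h import *; import cv2
print(goto(.4044,.3492,.10,79.34))
cv2.imwrite("pics/w3.png",cv2.cvtColor(imaging.camera("wrist"),cv2.COLOR_RGB2BGR))
E
```

```text
time_s: 6.37
eef_pos: [0.634, -0.0588, 0.0425]
eef_rot: [0.0, 0.046, 0.999, -0.0]
wrist_force: [0.7, 0.8, -0.7]
opening: 0.212
grasp_force: 59.9
time_s: 6.87
eef_pos: [0.6339, -0.0588, 0.0422]
eef_rot: [-0.0, 0.046, 0.999, 0.0]
wrist_force: [-0.7, -0.5, -0.3]
opening: 0.453
grasp_force: 0.0
time_s: 7.45
eef_pos: [0.6339, -0.0588, 0.1327]
eef_rot: [0.0, 0.046, 0.999, -0.0]
wrist_force: [0.1, 0.2, -0.7]
opening: 0.448
grasp_force: 0.0
(array([26.57, 38.54,  3.26]), np.float64(-84.56))
```

View pics/w3.png

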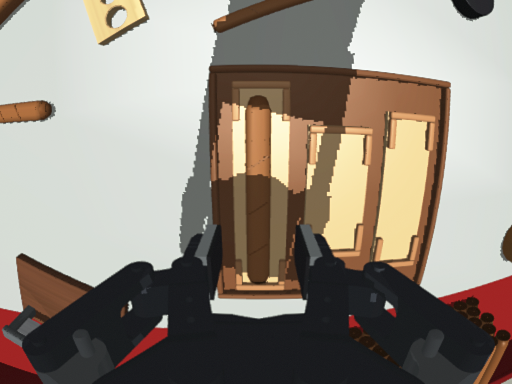

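The long cigar lies flat inside its cradle, within the walls (rows 96–283 against the cradle's 83–290). On to the torpedo.

```bash
python3 -m pendant '[[2.2,3.2,0,-7],[4.4,6.4,0,-14],[6.6,9.6,0,-21],[8.8,12.8,0,-28],[11,16,0,-35],[13.2,19.2,0,-42],[15.4,22.4,0.5,-49],[17.6,25.6,1,-56],[19.8,28.8,1.5,-63],[22,32,2,-70],[24.4,35.4,2.5,-77],[26.6,38.5,3.2,-84]]' 0.7;python3 -m pendant '[[0,0,0,-0.6],[0,0,0,-0.6],[0,0,0,-0.6],[0,0,0,-0.6],[0,0,0,-0.6]]'
python3 - <<'E'
from h import *; import cv2
print(goto(.4044,.3492,.029,79.34),ctrl.get_obs()["q"])
cv2.imwrite("pics/w4.png",cv2.cvtColor(imaging.camera("wrist"),cv2.COLOR_RGB2BGR))
E
```

```text
time_s: 8.5
eef_pos: [0.402, 0.3501, 0.0991]
eef_rot: [-0.001, -0.637, 0.771, 0.0]
wrist_force: [1.5, 0.7, -0.0]
opening: 0.697
grasp_force: 0.0
time_s: 8.92
eef_pos: [0.405, 0.3477, 0.1002]
eef_rot: [-0.0, -0.638, 0.77, -0.0]
wrist_force: [-0.5, 0.2, 0.1]
opening: 0.697
grasp_force: 0.0
(array([-0.14,  0.08,  7.12]), np.float64(-0.12)) [ 4.87099057e-01  2.83591939e-01  1.82501115e+00 -2.41198360e-04
  1.03316524e+00 -2.46614311e+00]
```

View pics/w4.png

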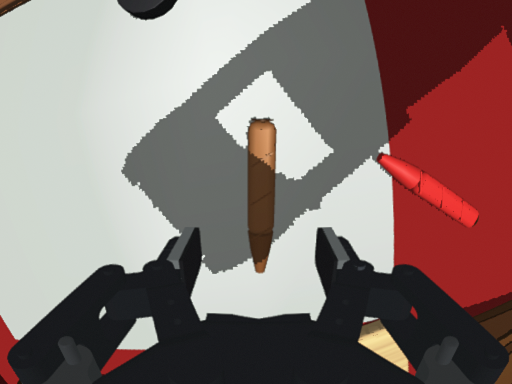

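The torpedo, (262,119) to tip (260,273), is aligned and centred between the fingers. Descending and gripping.

```bash
python3 -c "
from h import *
a,b=wpx(262,119,.01),wpx(260,273,.01);print((a+b)/2,np.linalg.norm(a-b))"
python3 -m pendant '[[0,0.1,3,0],[0,0.1,5,0],[0,0.1,6.5,0],[0,0.1,6.9,0],[0,0.1,6.9,0],[0,0.1,6.9,0],[0,0.1,6.9,0]]'
python3 -m pendant '[[0,0,0,0],[0,0,0,0],[0,0,0,0],[0,0,0,0],[0,0,0,0],[0,0,0,0],[0,0,0,0],[0,0,0,0]]' 0.1;python3 -m pendant '[[0,0,-2,0],[0,0,-4,0],[0,0,-7,0],[0,0,-7,0],[0,0,-7,0],[0,0,-7,0],[0,0,-7,0]]'
```

```text
[0.40347173 0.35088867 0.01      ] 0.12343867030649128
time_s: 9.55
eef_pos: [0.4043, 0.3493, 0.0325]
eef_rot: [0.001, -0.638, 0.77, -0.0]
wrist_force: [-0.3, 0.2, 0.4]
opening: 0.696
grasp_force: 0.0
time_s: 10.22
eef_pos: [0.4038, 0.3494, 0.0322]
eef_rot: [0.001, -0.639, 0.77, -0.0]
wrist_force: [-1.5, -0.5, 6.9]
opening: 0.214
grasp_force: 59.3
time_s: 10.8
eef_pos: [0.4022, 0.3486, 0.1001]
eef_rot: [-0.001, -0.639, 0.77, 0.0]
wrist_force: [-0.6, -0.2, -0.2]
opening: 0.213
grasp_force: 58.7
```

```bash
python3 -c "
from h import *
print(goto(.6495,.0735,.10,174.8))"
```

```text
(array([ 2.248e+01, -2.937e+01, -1.000e-02]), np.float64(84.58))
```

```bash
python3 -m pendant '[[1.9,-2.4,0,7],[3.8,-4.9,0,14],[5.6,-7.3,0,21],[7.5,-9.8,0,28],[9.4,-12.2,0,35],[11.2,-14.7,0,42],[13.1,-17.1,0,49],[15,-19.6,0,56],[16.9,-22,0,63],[18.7,-24.5,0,70],[20.6,-27,0,77],[22.5,-29.4,0,84]]'; python3 -m pendant '[[0,0,0,0.6],[0,0,0,0.6],[0,0,0,0.6],[0,0,0,0.6],[0,0,0,0.6]]'
python3 - <<'E'
from h import *; import cv2
print(goto(.6495,.0735,.0445,174.8))
cv2.imwrite("pics/w5.png",cv2.cvtColor(imaging.camera("wrist"),cv2.COLOR_RGB2BGR))
E
```

```text
time_s: 11.8
eef_pos: [0.6505, 0.0724, 0.0994]
eef_rot: [-0.001, 0.043, 0.999, 0.0]
wrist_force: [0.5, -0.2, 0.0]
opening: 0.212
grasp_force: 58.7
time_s: 12.22
eef_pos: [0.6496, 0.0748, 0.1007]
eef_rot: [-0.001, 0.044, 0.999, 0.0]
wrist_force: [0.9, 0.3, -0.7]
opening: 0.213
grasp_force: 58.7
(array([-0.01, -0.13,  5.62]), np.float64(0.1))
```

View pics/w5.png

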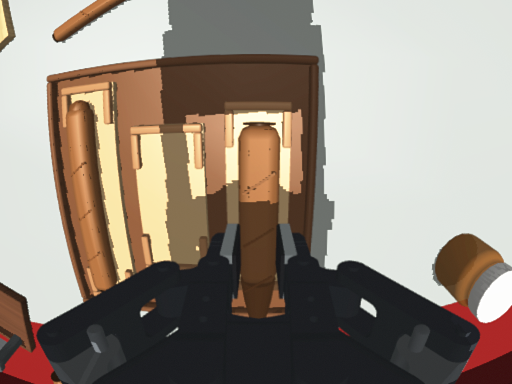

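The torpedo (blunt end at about (259,125)) hangs over its cradle, which spans columns 226–292. Lowering.

```bash
python3 -m pendant '[[0,-0.1,1.5,0],[0,-0.1,3,0],[0,-0.1,4.2,0],[0,-0.1,4.8,0],[0,-0.1,5.2,0],[0,-0.1,5.4,0],[0,-0.1,5.5,0],[0,-0.1,5.5,0],[0,-0.1,5.5,0],[0,-0.1,5.5,0]]'; python3 -m pendant '[[0,0,0.1,0],[0,0,0.1,0],[0,0,0.1,0]]'; python3 -m pendant '[[0,0,0,0],[0,0,0,0],[0,0,0,0]]'
```

```text
time_s: 13.1
eef_pos: [0.651, 0.0726, 0.047]
eef_rot: [0.001, 0.046, 0.999, -0.0]
wrist_force: [0.6, 0.9, 0.2]
opening: 0.209
grasp_force: 58.7
time_s: 13.35
eef_pos: [0.6505, 0.0727, 0.0454]
eef_rot: [0.0, 0.046, 0.999, -0.0]
wrist_force: [-0.1, 0.5, 0.6]
opening: 0.214
grasp_force: 58.7
time_s: 13.6
eef_pos: [0.6505, 0.0727, 0.0453]
eef_rot: [-0.0, 0.046, 0.999, 0.0]
wrist_force: [0.3, -0.3, -0.8]
opening: 0.211
grasp_force: 58.7
```

```bash
python3 -m pendant '[[0,0,0.1,0],[0,0,0.1,0],[0,0,0.1,0],[0,0,0.1,0]]'; python3 -m pendant '[[0,0,0.1,0],[0,0,0.1,0],[0,0,0.1,0],[0,0,0.1,0]]'
```

```text
time_s: 13.93
eef_pos: [0.6505, 0.0727, 0.0443]
eef_rot: [-0.0, 0.046, 0.999, -0.0]
wrist_force: [0.6, 0.2, -0.0]
opening: 0.209
grasp_force: 58.8
time_s: 14.27
eef_pos: [0.6506, 0.0727, 0.0442]
eef_rot: [-0.0, 0.046, 0.999, -0.0]
wrist_force: [-3.2, -0.6, 6.6]
opening: 0.214
grasp_force: 59.5
```

Contact came at 0.0442, as predicted. Releasing, then on to the fat cigar.

```bash
python3 -m pendant '[[0,0,-0.1,0],[0,0,-0.1,0]]'; python3 -m pendant '[[0,0,0,0],[0,0,0,0],[0,0,0,0],[0,0,0,0],[0,0,0,0],[0,0,0,0]]' 0.45;  python3 -m pendant '[[0,0,-1,0],[0,0,-3,0],[0,0,-6,0],[0,0,-9,0],[0,0,-9,0],[0,0,-9,0],[0,0,-9,0]]'
python3 - <<'E'
from h import *
print(goto(.4033,-.3199,.10,-73.37),ctrl.get_obs()["q"])
E
```

```text
time_s: 14.43
eef_pos: [0.6507, 0.0727, 0.0445]
eef_rot: [0.0, 0.046, 0.999, 0.0]
wrist_force: [-0.4, 0.5, -0.7]
opening: 0.213
grasp_force: 58.7
time_s: 14.93
eef_pos: [0.6505, 0.0727, 0.0442]
eef_rot: [-0.0, 0.046, 0.999, 0.0]
wrist_force: [-0.7, -0.3, 0.2]
opening: 0.446
grasp_force: 0.0
time_s: 15.52
eef_pos: [0.6504, 0.0727, 0.1347]
eef_rot: [0.0, 0.046, 0.999, -0.0]
wrist_force: [0.2, -0.3, -0.7]
opening: 0.447
grasp_force: 0.0
(array([ 21.04, -41.35,   3.46]), np.float64(68.15)) [-6.96602511e-02  4.70937240e-01  1.48440634e+00 -9.70299993e-06
  1.18579093e+00 -1.54929210e+00]
```

```bash
python3 -m pendant '[[1.75,-3.4,0,6],[3.5,-6.9,0,12],[5.25,-10.3,0,18],[7,-13.8,0,24],[8.75,-17.2,0,30],[10.5,-20.7,0,36],[12.3,-24.1,0.5,42],[14,-27.6,1,48],[15.8,-31,1.5,54],[17.5,-34.5,2,60],[19.3,-38,2.7,65],[21,-41.4,3.4,68.2]]' 0.75;python3 -m pendant '[[0,0,0,0],[0,0,0,0],[0,0,0,0],[0,0,0,0],[0,0,0,0]]'
python3 - <<'E'
from h import *; import cv2
print(goto(.4033,-.3199,.033,-73.37))
cv2.imwrite("pics/w6.png",cv2.cvtColor(imaging.camera("wrist"),cv2.COLOR_RGB2BGR))
E
```

```text
time_s: 16.52
eef_pos: [0.4017, -0.3211, 0.0989]
eef_rot: [-0.001, 0.6, 0.8, 0.0]
wrist_force: [0.7, -0.0, -0.0]
opening: 0.747
grasp_force: 0.0
time_s: 16.93
eef_pos: [0.4043, -0.3191, 0.1001]
eef_rot: [-0.0, 0.597, 0.802, 0.0]
wrist_force: [0.7, 0.9, 0.2]
opening: 0.754
grasp_force: 0.0
(array([-0.05, -0.12,  6.71]), np.float64(0.08))
```

View pics/w6.png

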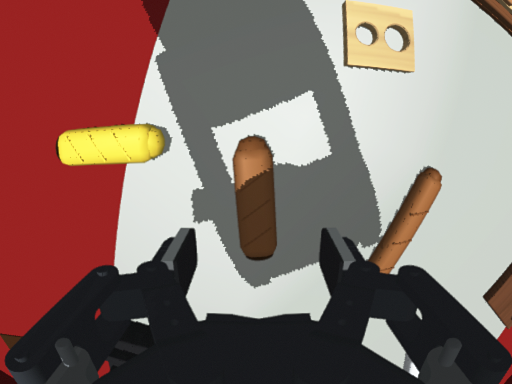

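The fat cigar runs from (253,137) to (259,258), about 3° off the tool axis, and the blunt cigar's near end at (375,270) is close to the right finger. I'll check both before descending.

Run:
```python
from h import *
for z in (.014,.02):
    a,b=wpx(252.5,160,z),wpx(257.5,240,z);d=a-b
    print(np.degrees(np.arctan2(d[1],d[0])),a,b)
a,b=wpx(253,137,.014),wpx(259,259,.014);print("mid",(a+b)/2,np.linalg.norm(a-b))
o=ctrl.get_obs();w,x,y,z=o["eef_rot"];M=R.from_quat([x,y,z,w])
for n,u,v in (("bluntL",371,170),("bluntR",419.5,177.5)):
    print(n,M.inv().apply(px("top",u,v,.01)-o["eef_pos"])*100)
print(M.inv().apply(wpx(433,170,.01)-o["eef_pos"])*100,M.inv().apply(wpx(375,270,.01)-o["eef_pos"])*100)
```

```text
109.86299417748592 [ 0.39210419 -0.29035356  0.014     ] [ 0.41320347 -0.34875752  0.014     ]
109.86299417748596 [ 0.39189766 -0.28926763  0.02      ] [ 0.41238396 -0.34597482  0.02      ]
mid [ 0.40348332 -0.31957398  0.014     ] 0.09523656328529975
bluntL [ 2.4415685  14.42937853  9.02777845]
bluntR [-8.78993232  9.29019964  9.0250746 ]
[ 2.46197655 14.38659457  9.02778158] [-6.49292625 10.22812468  9.0256237 ]
```

The mid-point agrees with the top view and the yaw needs −2.5° of roll. The blunt cigar is more than 90 mm to the side, so it is clear.

```bash
python3 -m pendant '[[0,-0.1,3,-2.5],[0,-0.1,5,-2.5],[0,-0.1,6.5,-2.5],[0,-0.1,6.9,-2.5],[0,-0.1,6.9,-2.5],[0,-0.1,6.9,-2.5],[0,-0.1,6.9,-2.5]]'
python3 -m pendant '[[0,0,0,0],[0,0,0,0],[0,0,0,0],[0,0,0,0],[0,0,0,0],[0,0,0,0],[0,0,0,0],[0,0,0,0]]' 0.2;python3 -m pendant '[[0,0,-2,0],[0,0,-4,0],[0,0,-7,0],[0,0,-7,0],[0,0,-7,0],[0,0,-7,0],[0,0,-7,0]]'; python3 -c "
from h import *
print(goto(.6437,.0077,.10,-5.2))"
```

```text
time_s: 17.57
eef_pos: [0.4036, -0.3213, 0.0325]
eef_rot: [0.001, 0.58, 0.815, -0.0]
wrist_force: [0.2, -0.8, 0.6]
opening: 0.746
grasp_force: 0.0
time_s: 18.23
eef_pos: [0.4033, -0.3215, 0.0323]
eef_rot: [0.001, 0.58, 0.814, -0.0]
wrist_force: [-0.3, 0.6, 5.3]
opening: 0.312
grasp_force: 60.5
time_s: 18.82
eef_pos: [0.4021, -0.32, 0.1002]
eef_rot: [-0.001, 0.58, 0.814, 0.0]
wrist_force: [0.4, 0.6, -0.7]
opening: 0.311
grasp_force: 59.8
(array([23.08, 33.54,  0.04]), np.float64(-65.73))
```

```bash
python3 -m pendant '[[1.9,2.8,0,-5.5],[3.8,5.6,0,-11],[5.8,8.4,0,-16.5],[7.7,11.2,0,-22],[9.6,14,0,-27.5],[11.5,16.8,0,-33],[13.5,19.6,0,-38.5],[15.4,22.4,0,-44],[17.3,25.2,0,-49.5],[19.2,28,0,-55],[21.2,30.8,0,-60.5],[23.1,33.5,0,-65.7]]'; python3 -m pendant '[[0,0,0,0],[0,0,0,0],[0,0,0,0],[0,0,0,0],[0,0,0,0]]'
python3 - <<'E'
from h import *; import cv2
print(goto(.6437,.0077,.0445,-5.2))
cv2.imwrite("pics/w7.png",cv2.cvtColor(imaging.camera("wrist"),cv2.COLOR_RGB2BGR))
E
```

```text
time_s: 19.82
eef_pos: [0.6437, 0.0089, 0.0994]
eef_rot: [-0.001, 0.043, 0.999, 0.0]
wrist_force: [0.6, -1.3, -0.1]
opening: 0.311
grasp_force: 59.7
time_s: 20.23
eef_pos: [0.643, 0.006, 0.1007]
eef_rot: [-0.001, 0.047, 0.999, -0.0]
wrist_force: [0.5, -0.2, -0.2]
opening: 0.309
grasp_force: 59.7
(array([-0.06,  0.18,  5.62]), np.float64(-0.14))
```

View pics/w7.png

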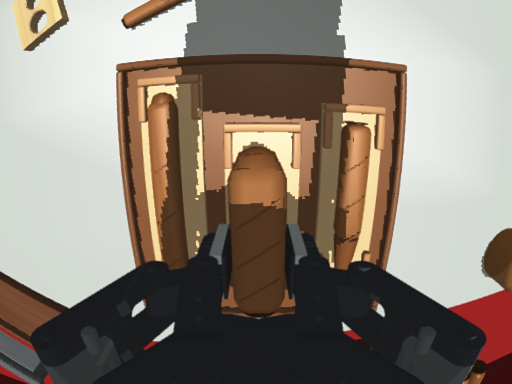

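The fat cigar (columns 228–287) is over its cradle (columns 224–301), about 2 mm off sideways. I'll correct that while lowering.

```bash
python3 -m pendant '[[0,0.2,1.5,0],[0,0.2,3,0],[0,0.2,4.2,0],[0,0.2,4.8,0],[0,0.2,5.2,0],[0,0.2,5.4,0],[0,0.2,5.5,0],[0,0.2,5.5,0],[0,0.2,5.5,0],[0,0.2,5.5,0]]'; python3 -m pendant '[[0,0,0.1,0],[0,0,0.1,0],[0,0,0.1,0],[0,0,0.1,0]]'; python3 -m pendant '[[0,0,0.1,0],[0,0,0.1,0],[0,0,0.1,0],[0,0,0.1,0]]'; python3 -m pendant '[[0,0,0,0],[0,0,0,0]]'
```

```text
time_s: 21.12
eef_pos: [0.6445, 0.009, 0.047]
eef_rot: [0.001, 0.046, 0.999, -0.0]
wrist_force: [0.3, -0.5, -0.6]
opening: 0.313
grasp_force: 59.7
time_s: 21.45
eef_pos: [0.644, 0.009, 0.0454]
eef_rot: [0.0, 0.046, 0.999, -0.0]
wrist_force: [0.2, -0.3, 0.4]
opening: 0.311
grasp_force: 59.7
time_s: 21.78
eef_pos: [0.6442, 0.009, 0.0444]
eef_rot: [0.0, 0.046, 0.999, -0.0]
wrist_force: [-0.2, 0.7, 0.6]
opening: 0.311
grasp_force: 59.9
time_s: 21.95
eef_pos: [0.6441, 0.009, 0.0444]
eef_rot: [0.0, 0.046, 0.999, -0.0]
wrist_force: [0.6, -0.4, 0.3]
opening: 0.313
grasp_force: 59.9
```

```bash
python3 -m pendant '[[0,0,0.1,0],[0,0,0.1,0],[0,0,0.1,0],[0,0,0.1,0]]'; python3 -m pendant '[[0,0,-0.1,0],[0,0,-0.1,0]]'; python3 -m pendant '[[0,0,0,0],[0,0,0,0],[0,0,0,0],[0,0,0,0],[0,0,0,0],[0,0,0,0]]' 0.5;  python3 -m pendant '[[0,0,-1,0],[0,0,-3,0],[0,0,-6,0],[0,0,-9,0],[0,0,-12,0],[0,0,-12,0],[0,0,-12,0],[0,0,-12,0]]'; python3 -m pendant '[[4,0,0,0],[8,0,0,0],[12,0,0,0],[16,0,0,0],[20,0,0,0],[20,0,0,0],[20,0,0,0],[20,0,0,0]]'
python3 - <<'E'
from h import *; import cv2
im=cv2.cvtColor(imaging.camera("top"),cv2.COLOR_RGB2BGR)
cv2.imwrite("pics/t2.png",cv2.resize(im[60:290,90:460],None,fx=2.1,fy=2.1,interpolation=cv2.INTER_CUBIC))
E
```

```text
time_s: 22.28
eef_pos: [0.6441, 0.009, 0.0443]
eef_rot: [0.0, 0.046, 0.999, -0.0]
wrist_force: [-2.7, -0.3, 7.4]
opening: 0.314
grasp_force: 60.8
time_s: 22.45
eef_pos: [0.644, 0.009, 0.0444]
eef_rot: [0.0, 0.046, 0.999, -0.0]
wrist_force: [0.4, -0.4, -0.4]
opening: 0.311
grasp_force: 59.8
time_s: 22.95
eef_pos: [0.644, 0.009, 0.0442]
eef_rot: [-0.0, 0.046, 0.999, 0.0]
wrist_force: [0.7, 0.1, -0.6]
opening: 0.499
grasp_force: 0.0
time_s: 23.62
eef_pos: [0.6439, 0.0091, 0.1646]
eef_rot: [0.0, 0.046, 0.999, -0.0]
wrist_force: [-0.2, 0.7, 0.2]
opening: 0.497
grasp_force: 0.0
time_s: 24.28
eef_pos: [0.445, 0.0272, 0.1641]
eef_rot: [0.0, 0.046, 0.999, -0.0]
wrist_force: [-0.2, -0.5, -0.1]
opening: 0.502
grasp_force: 0.0
```

View pics/t2.png

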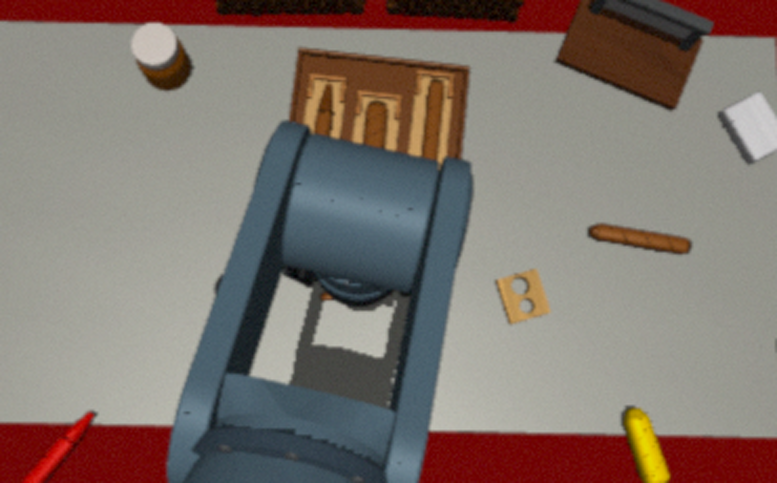

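The top view shows the far ends of all three cigars inside their cradles, but the arm hides the rest. The scene camera should show the remainder.

Run:
```python
from h import *; import cv2
im=cv2.cvtColor(imaging.camera("scene"),cv2.COLOR_RGB2BGR)
cv2.imwrite("pics/s2.png",cv2.resize(im[180:320,120:310],None,fx=4,fy=4,interpolation=cv2.INTER_CUBIC))
```

```text
(no output)
```

View pics/s2.png

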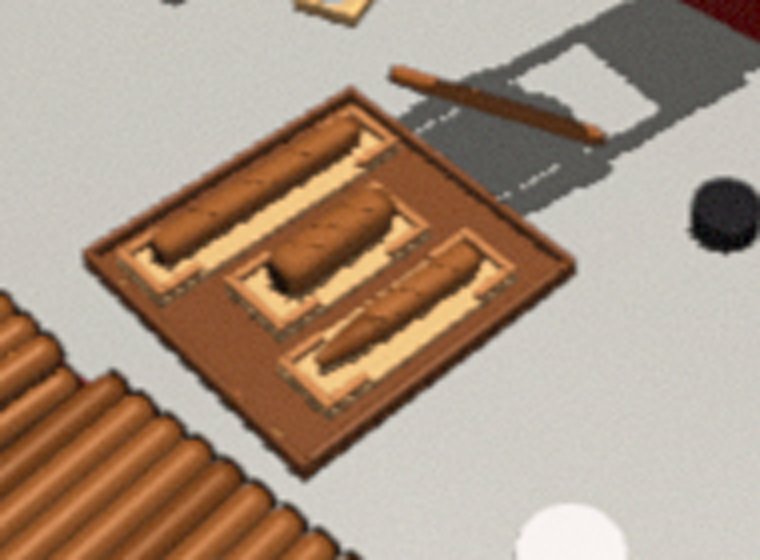

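All three cigars lie flat in their cradles, at about (260,185), (335,235) and (400,305). The thin cigar has not moved. Handing in.

```bash
python3 -c "
from bench import workorder
print(workorder.hand_in())"
```

```text
the job is handed in; nothing more can be done
None
```

The job is handed in at about 24 s of the 88 s: the long cigar, torpedo and fat cigar were set down in that order and lie flat in their own cradles, and the thin and blunt cigars were left untouched.

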